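# Put the mealtime timer out and set it to twenty minutes

### The job

Stand the mealtime timer squarely in the middle of the cork mat, its dial facing the child's plate, and turn the dial to 20 minutes, which is four clicks clockwise from the red nought mark (one click every five minutes). Carry it upright and set it down gently, without dropping it, and leave the cup, the spoon, the two jars and the toy car where they are.

Things in the scene. Friction and masses are not known exactly. Their poses are not given: they have to be found in the camera images.
- timer_base (a point): Centre of the underside of the mealtime timer: a loose off-white wedge-shaped case on four rubber feet, 150 mm deep (x) by 150 mm wide (y), 29 mm high in front, 81 mm at the back, 0.5 to 0.8 kg, centre of mass 26 mm behind this point and 37 mm up. x points to its back (handle side), so the dial faces -x; z is up. The dial's face slopes up at 25 degrees from front to back.
- timer_handle (a point): Middle of the timer's blue-grey carrying handle: a straight flat-sided bar along y, 16 mm thick (x), 16 mm high, 104 mm clear between its two end posts. It lies 52 mm behind and 125 mm above timer_base; the case top is 36 mm under the bar. Same axes as timer_base.
- dial_grip (a point): Where to grip the timer's dial: on its axis, 29 mm out from the sloping face. A blue-grey disc 66 mm across, 6 mm thick, with a raised white grip bar 58 mm long, 14 mm wide, up to 37 mm above the face; a red line on one half of the bar is the pointer. Turns with the dial: z is the axis, out of the face (25 degrees off vertical, leaning to the timer's front), x runs along the bar to the pointer.
- timer_dial (a joint): Dial angle (rad), growing clockwise as seen looking down on the face; 0 = pointer at the long red nought mark, nearest the handle. A mark and a click every 0.5236 rad = 5 min; let go, it springs into the nearest click (rarely it balances between two). Stops at 0 and 5.76 (55 min). 20 min is 2.094. Starts at 35 to 50 min. A click takes 0.07 N m; the timer's feet hold against that.
- mat_top (a point): Centre of the upper side of the square cork mat, 220 by 220 mm and 5 mm thick, fixed to the table. x points straight away from the child's plate, so a timer standing right on the mat has its axes parallel to these.
- plate: The child's pale blue divided plate, about 207 by 204 mm and 28 mm high, stuck down on a round woven placemat 380 mm across; origin at the centre of its underside. It lies about 330 mm from the centre of the cork mat.
- cup: Yellow two-handled drinking cup with a white lid and spout, 78 mm across, 122 mm over its handles, 111 mm high, loose; origin at the centre of its underside.
- spoon: Pale blue child's spoon, 150 mm long, loose, lying by the plate on the side away from the cup; origin under its middle.
- jar_a: Orange baby-food jar with white lid, 62 mm across, 82 mm high, loose; origin at the centre of its underside.
- jar_b: Green baby-food jar with white lid, 62 mm across, 82 mm high, loose; origin at the centre of its underside.
- toy_car: Wooden toy car with red wheels, 115 by 70 by 60 mm, loose; origin at the centre of its underside.

How it is judged:
By the outcome, as a careful person would: the job done as asked, in the order asked, and still so for the second after the job is handed in, with the robot touching nothing.
It also fails if it takes over 64 s, if anything falls off the work surface, if the arm or the gripper's body presses on something with over 40 N, if the wrist force passes 120 N, or if a joint passes its speed limit or range.

### The arm

A 6-joint arm with a two-finger parallel gripper is mounted at the origin on the work surface. World frame = base frame: x ahead of the robot, y to its left, z up, the work surface at z = 0. Lengths are in mm, angles in degrees, forces in N, time in s.
With the tool pointing down it reaches from about 350 to 850 mm from the base axis. Payload 8.1 kg.
Tool frame: the origin (TCP) lies at the centre of the arm's flange, where the gripper is bolted on; the fingertips stand 173 mm ahead of it and the grasp point (between the pads) lies 155 mm ahead of it; z points along the fingers, y is the line along which they close (so a half turn about z gives the same grasp; the last joint's range is limited). The gripper opens to 85 mm and grips with 20 to 120 N. Pads are 22 mm wide; open, the fingers measure 114 mm over their backs; the gripper's body (76 mm by 85 mm) begins 54 mm behind the grasp point. The pads swing forward as they close: fully open they stand 13 mm farther back than shut.
Start: joints at [-69.236, 7.471, 85.268, -0, 87.261, -4.893], TCP at [259.81, -540.838, 404.692] pointing down, gripper open.
Joint ranges: [-169.43, 169.43], [-51.17, 129.36], [1.28, 143.12], [-76.62, 256.62], [0, 156.53], [-152.29, 152.29]. Speed limits (degrees/s): [136.94, 136.94, 159.86, 180, 180, 180].

### API

Orientations are given as [roll, pitch, yaw] about the fixed x, y, z axes, in that order (R = Rz(yaw) Ry(pitch) Rx(roll)).
In Python, from bench import * gives the robot as it stands.
- The arm moves only by the shell command python3 -m jog 'ROWS' [FORCE]. ROWS is text: rows parted by semicolons, each of 7 numbers parted by spaces: the shift along the tool's x, y, z scaled (see below), then the turn, a rotation vector about the tool's x, y, z scaled (see below), then the closure, from -1 (fully open) to 1 (shut). In form: tx ty tz wx wy wz hand; .... A call has 1 to 5 rows; each row shifts and turns the commanded pose from where the row before left it, along the tool's axes as they then stand; what a row does not reach is not made up. The controller multiplies each number of a shift by 0.1 m and each number of a turn by 60 degrees. A row lasts 1/8 s, in which the tool goes at most 62.5 mm and 10.7 degrees, less where a joint would pass 70% of its speed; a pose out of reach is approached as far as the arm can. A call with a number of a shift or a turn outside -1 to 1 is refused whole. A call with a gripper value outside its range is refused whole. The fingers move at their own pace and stop on an object; FORCE is the grip in N (left out, the last holds). Time passes only in rows, so rows that do not move let the fingers close. It gives the time, the measured TCP pose, the force, the opening and the grip force at its end, in the units of the state.
- sense(): the state, without advancing time (a new reading comes with each control period).
- snapshot(name): name is "side" or "top"; returns a dict with "img" (384x512x3 uint8, red, green, blue), "fx", "fy", "cx", "cy" (pixels), "extrinsics" (4x4, takes a point from camera to world coordinates). Camera axes: x right, y down, z forward; pixel columns grow to the right and rows downward; lengths in mm; the calibration is good to about 2 mm. A picture is of the moment at which its call begins. There is no depth.
- hand_in(): hands the job in; it is judged then, once.
The state is a dict: "time": time; "joint_pos": joint angles; "qd": joint speeds; "joint_efforts": joint torques, N m; "tool_pos": TCP position; "tcp_rot": TCP orientation; "ft_force": force on the tool from outside, world axes, zero at the start; "wrist_torque": the same for the moment, N m; "finger_gap": finger opening in mm; "grip_force": force on a finger pad.
Only numpy, scipy, OpenCV 4.12 (cv2) and the standard library are available. Lean on these libraries where they do the work, as an engineer would, in place of code of your own. Each camera call takes 0.05 s, during which the arm holds its last target. There are 200 camera calls.

## Working session

There is one attempt and no reset: what is moved stays moved. The work goes in short steps, Python scripts to look and compute and a shell command to move; the robot and the scene stay as the last step left them, time stands still between calls to the robot, and variables do not carry over. Pictures are saved under pics/ and viewed, at most 10 in all, crops included, and the job is handed in when it is done.

```bash
mkdir -p pics; python3 - <<'E'
from bench import *
import cv2, numpy as np
for n in("top","side"):
    s=snapshot(n); cv2.imwrite(f"pics/{n}0.png",s["img"][:,:,::-1]); np.savez(f"{n}0.npz",**s)
    print(n,s["fx"],s["fy"],s["cx"],s["cy"]);print(np.round(s["extrinsics"],3))
print(sense())
E
```

```text
top 469.69855023212875 469.69855023212875 265.4907408289589 192.45852338217836
[[ 1.900000e-02 -9.960000e-01  9.100000e-02  4.571490e+02]
 [-1.000000e+00 -1.900000e-02  0.000000e+00 -1.200400e+01]
 [ 2.000000e-03 -9.100000e-02 -9.960000e-01  1.592584e+03]
 [ 0.000000e+00  0.000000e+00  0.000000e+00  1.000000e+00]]
side 363.62176725789084 363.62176725789084 253.53577213301523 196.06140142285878
[[-8.15000e-01 -3.39000e-01  4.69000e-01  4.60670e+01]
 [-5.79000e-01  5.08000e-01 -6.38000e-01  6.98337e+02]
 [-2.20000e-02 -7.92000e-01 -6.10000e-01  7.79520e+02]
 [ 0.00000e+00  0.00000e+00  0.00000e+00  1.00000e+00]]
{'time': 0.1, 'joint_pos': array([-6.92358105e+01,  7.51196179e+00,  8.53252103e+01, -5.33417285e-06,
        8.72614337e+01, -4.89278052e+00]), 'qd': array([-0.05471867, -0.12783666, -0.07244989, -0.07093739,  0.00184258,
        0.05286134]), 'joint_efforts': array([ 8.65097809e-04, -5.70952606e+01, -5.01940048e+01, -2.12217851e-04,
        8.29656143e-03, -9.10482731e-05]), 'tool_pos': array([ 259.73599954, -540.62982085,  403.71596187]), 'tcp_rot': array([-1.79901753e+02, -8.40491555e-03,  2.56569631e+01]), 'ft_force': array([-0.88217853, -0.00771554,  0.43666532]), 'wrist_torque': array([ 0.01384215, -0.02988759, -0.02640349]), 'grip_force': 0.0, 'finger_gap': 85.5052031354996}
```

View pics/top0.png

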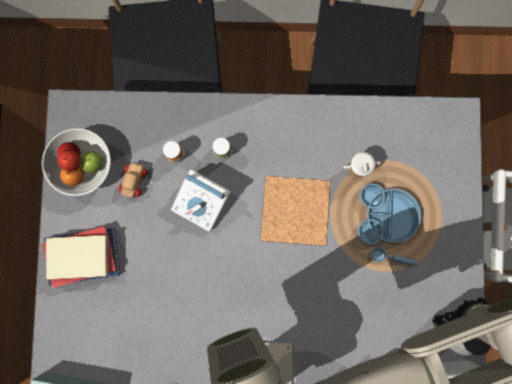

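View pics/side0.png

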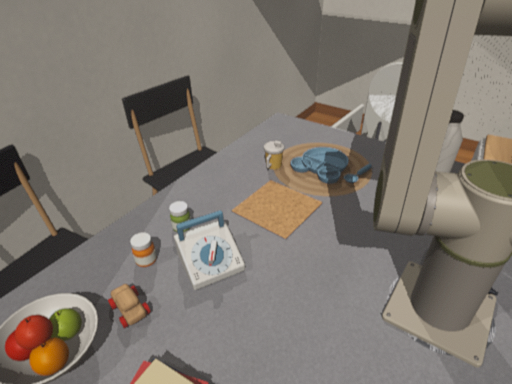

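Top view: timer at about (200,201) px with its handle at (208,183) to the upper right. Mat is at (296,211), plate at (393,216), jars at (173,150) and (221,147), car at (132,180). The side view shows the timer at (210,250) with its handle at (200,225).

```bash
cat > h.py <<'E'
import cv2, numpy as np
def load(n): return dict(np.load(n+".npz"))
def ray(s,u,v):
    E=s["extrinsics"]; d=E[:3,:3]@np.array([(u-s["cx"])/s["fx"],(v-s["cy"])/s["fy"],1]); return E[:3,3],d/np.linalg.norm(d)
def onz(s,p,z):
    o,d=ray(s,*p); return o+d*(z-o[2])/d[2]
def tri(s1,p1,s2,p2):
    o1,d1=ray(s1,*p1);o2,d2=ray(s2,*p2)
    t=np.linalg.lstsq(np.c_[d1,-d2],o2-o1,rcond=None)[0]; a=o1+d1*t[0];b=o2+d2*t[1]; return (a+b)/2,np.linalg.norm(a-b)
def proj(s,P):
    E=s["extrinsics"];c=E[:3,:3].T@(np.asarray(P)-E[:3,3]);return np.array([s["fx"]*c[0]/c[2]+s["cx"],s["fy"]*c[1]/c[2]+s["cy"]])
def hsv(s): return cv2.cvtColor(s["img"],cv2.COLOR_RGB2HSV)
def blobs(m,amin=15):
    n,l,st,c=cv2.connectedComponentsWithStats(m.astype(np.uint8)*1)
    return [(st[i],c[i],l==i) for i in range(1,n) if st[i][4]>=amin]
E
python3 - <<'E'
from h import *
np.set_printoptions(precision=1,suppress=True)
T,S=load("top0"),load("side0")
def inbox(m,b):
    r=np.zeros_like(m);r[b[1]:b[3],b[0]:b[2]]=m[b[1]:b[3],b[0]:b[2]];return r
h=hsv(T);H,Sa,V=[h[...,i].astype(int) for i in range(3)]
m=inbox((H>8)&(H<25)&(Sa>80),(255,170,335,250))
r=cv2.minAreaRect(np.argwhere(m)[:,::-1].astype(np.float32))
c=[onz(T,p,5) for p in cv2.boxPoints(r)];print("mat px",r);print(np.array(c),np.mean(c,0),[np.linalg.norm(c[i]-c[i-1]) for i in range(4)])
for a,b in((0,1),(1,2)):
  d=c[b]-c[a];print("ang",np.degrees(np.arctan2(d[1],d[0])))
for s,box in((T,(165,165,240,235)),(S,(165,205,250,290))):
    h=hsv(s);H,Sa,V=[h[...,i].astype(int) for i in range(3)]
    m=inbox((H>90)&(H<118)&(Sa>70)&(V>50),box)
    for st,cc,l in blobs(m): print("blue",st,cc,cv2.minAreaRect(np.argwhere(l)[:,::-1].astype(np.float32)))
    m=inbox(((H<8)|(H>172))&(Sa>90)&(V>80),box)
    for st,cc,l in blobs(m,3): print("red",st,cc,cv2.minAreaRect(np.argwhere(l)[:,::-1].astype(np.float32)))
# plate blue
h=hsv(T);H,Sa,V=[h[...,i].astype(int) for i in range(3)]
m=inbox((H>90)&(H<118)&(Sa>70),(335,160,450,275))
for st,cc,l in blobs(m,200): print("plate",st,cc,onz(T,cc,15))
m=inbox((H>8)&(H<20)&(Sa>60),(333,150,445,275)); (x,y),R=cv2.minEnclosingCircle(np.argwhere(m)[:,::-1].astype(np.float32)); print("placemat",onz(T,(x,y),2),R)
a=T["img"][160:240,160:245];b=S["img"][205:290,165:250]
cv2.imwrite("pics/crop0.png",np.hstack([cv2.resize(a,(400,400),interpolation=2),cv2.resize(b,(400,400),interpolation=2)])[:,:,::-1])
E
```

```text
mat px ((299.2013854980469, 210.58123779296875), (72.77415466308594, 64.72158813476562), 4.316027641296387)
[[ 440.4    2.     5. ]
 [ 659.4  -10.2    5. ]
 [ 645.4 -257.4    5. ]
 [ 426.8 -242.1    5. ]] [ 543.  -126.9    5. ] [np.float64(244.53924851656183), np.float64(219.2609696118891), np.float64(247.60881267138657), np.float64(219.102195456418)]
ang -3.186887053267535
ang -93.2406889574762
blue [186 175  37  23 138] [204.  185.6] ((204.19415283203125, 185.65261840820312), (41.182395935058594, 3.41474986076355), 29.19748306274414)
blue [188 198  14  10  71] [193.3 201.9] ((193.30001831054688, 201.60003662109375), (5.81377649307251, 14.310833930969238), 63.43495178222656)
blue [194 205  11  10  51] [200. 211.] ((200.26541137695312, 211.126953125), (5.086935997009277, 13.418987274169922), 52.12501525878906)
red [187 212   3   2   4] [188.  212.5] ((188.00001525878906, 212.50003051757812), (0.7071067094802856, 2.1213202476501465), 45.0)
blue [177 211  46  29 326] [198.7 221.9] ((200.11807250976562, 224.40870666503906), (15.573661804199219, 47.61764907836914), 70.70995330810547)
blue [201 244   9  20 117] [204.9 253.6] ((204.48463439941406, 253.12310791015625), (7.442083835601807, 19.225383758544922), 7.125016689300537)
blue [213 246  10  19 107] [218.3 255.4] ((218.6764373779297, 255.7058868408203), (7.48410177230835, 18.65601921081543), 12.528807640075684)
red [205 238   1   3   3] [205. 239.] ((205.0, 239.0), (2.0, 0.0), -90.0)
red [211 251   2   9  13] [211.6 255.5] ((211.5, 255.0), (8.0, 1.0), 90.0)
plate [ 359  184   62   59 2662] [388.3 214.6] [ 534.1 -425.7   15. ]
placemat [ 535.2 -418.1    2. ] 57.34333419799805
```

View pics/crop0.png

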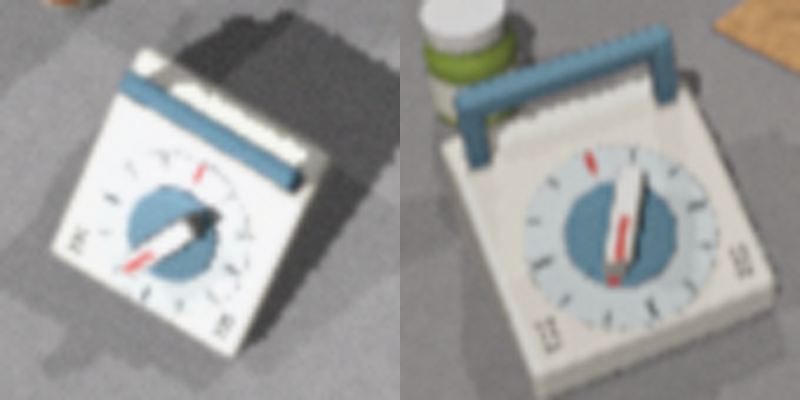

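The crop shows the pointer (red half of the bar) at the lower left and the red nought mark at the upper right. That is about 206° clockwise, so the dial reads 35 min. The handle ends in the top view are at about (186,177) and (224,196) px. My mat mask leaked into the placemat, so I'll redo it.

```bash
python3 - <<'E'
from h import *
np.set_printoptions(precision=1,suppress=True)
T,S=load("top0"),load("side0")
h=hsv(T);H,Sa,V=[h[...,i].astype(int) for i in range(3)]
m=(H>8)&(H<25)&(Sa>80);k=np.zeros_like(m);k[170:250,255:331]=1;m&=k
m=max(blobs(m),key=lambda b:b[0][4])[2]
m=cv2.morphologyEx(m.astype(np.uint8),cv2.MORPH_OPEN,np.ones((7,7)))
r=cv2.minAreaRect(np.argwhere(m)[:,::-1].astype(np.float32));c=np.array([onz(T,p,5) for p in cv2.boxPoints(r)])
mc=c.mean(0);print("mat",r,mc,[np.linalg.norm(c[i]-c[i-1]) for i in range(4)])
d=c[1]-c[0];a=np.degrees(np.arctan2(d[1],d[0]));print("edge ang",a, "centroid",onz(T,np.argwhere(m).mean(0)[::-1],5))
P=[(186.2,176.8),(223.9,196.8)];Q=[(177.7,226.2),(222,213)]
for p,q in zip(P,Q): print("handle end",onz(T,p,130),tri(T,p,S,q))
M=((204.3,185.8),(199.8,219.7));print("mid z130",onz(T,M[0],130),tri(T,M[0],S,M[1]))
e=[onz(T,p,130) for p in P];d=e[1]-e[0];y=np.arctan2(d[0],-d[1]);print("handle len",np.linalg.norm(d),"timer yaw",-np.degrees(y) ,np.degrees(np.arctan2(-d[0]*-1,-d[1])))
f=[onz(T,p,29) for p in((171,210),(209.9,231))];print("front corners",f,np.linalg.norm(f[1]-f[0]),np.mean(f,0))
E
```

```text
mat ((295.30267333984375, 210.2976837158203), (64.96753692626953, 64.71824645996094), 4.289153099060059) [ 543.7 -113.7    5. ] [np.float64(218.32629782661365), np.float64(219.24748747935968), np.float64(221.0669999766209), np.float64(219.104974899746)]
edge ang -3.159983308257942 centroid [ 542.9 -113.8    5. ]
handle end [634.8 237.7 130. ] (array([635.5, 238.3, 131.2]), np.float64(2.225476991689737))
handle end [574.2 117.9 130. ] (array([577.6, 120.8, 121.5]), np.float64(6.998175231265018))
mid z130 [607.5 180.1 130. ] (array([608.9, 181.5, 125.7]), np.float64(2.3083332173342086))
handle len 134.3303237598807 timer yaw 26.82459642803493 -26.82459642803493
front corners [array([534.8, 301.8,  29. ]), array([467.6, 170.2,  29. ])] 147.74745972385256 [501.2 236.   29. ]
```

```bash
cat > go.py <<'E'
import sys, numpy as np
from scipy.spatial.transform import Rotation as R
from bench import *
# usage: go.py x y z roll pitch yaw : remaining shift (units of .1 m, tool axes) and turn (units of 60 deg)
s=sense(); a=[float(v) for v in sys.argv[1:]]; Rc=R.from_euler("xyz",s["tcp_rot"],degrees=True)
np.set_printoptions(precision=3,suppress=True)
if a:
    print("shift",Rc.inv().apply(np.array(a[:3])-s["tool_pos"])/100,"turn",(Rc.inv()*R.from_euler("xyz",a[3:6],degrees=True)).as_rotvec(degrees=True)/60)
print("t",s["time"],"J",s["joint_pos"],"F",s["ft_force"],"gap",s["finger_gap"],s["grip_force"])
E
python3 -m jog '.45 -.36 0 0 0 0 -1;.45 -.36 0 0 0 0 -1;.45 -.36 0 0 0 0 -1;.45 -.36 0 0 0 0 -1;.45 -.36 0 0 0 0 -1'
python3 -m jog '.45 -.36 0 0 0 0 -1;.45 -.36 0 0 0 0 -1;.45 -.36 0 0 0 0 -1;.45 -.36 0 0 0 0 -1;.45 -.36 0 0 0 0 -1'
python3 -m jog '.43 -.34 0 0 0 0 -1;.43 -.34 0 0 0 0 -1;.43 -.34 0 0 0 0 -1;.43 -.34 0 0 0 0 -1;0 0 0 0 0 -.15 -1'
python3 -m jog '0 0 0 0 0 -.16 -1;0 0 0 0 0 -.16 -1;0 0 0 0 0 -.15 -1;0 0 0 0 0 0 -1;0 0 0 0 0 0 -1'
python3 go.py 608 180 405 180 0 63
python3 - <<'E'
from bench import *
from h import *
for n in("top","side"):
    s=snapshot(n);np.savez(n+"1.npz",**s)
a=load("top1")["img"][140:240,150:270];b=load("side1")["img"][130:300,110:310]
cv2.imwrite("pics/a1.png",np.hstack([cv2.resize(a,(400,340)),cv2.resize(b,(400,340))])[:,:,::-1])
E
```

```text
time: 0.72
tool_pos: [385.0, -279.3, 404.3]
tcp_rot: [-180.0, 0.0, 25.6]
ft_force: [0.8, -1.1, -0.3]
finger_gap: 85.2
grip_force: 0.0
time: 1.35
tool_pos: [509.9, -19.6, 404.4]
tcp_rot: [-180.0, 0.0, 25.7]
ft_force: [0.2, -0.9, -0.2]
finger_gap: 85.7
grip_force: 0.0
time: 1.98
tool_pos: [606.2, 179.1, 402.7]
tcp_rot: [-179.9, 0.1, 35.0]
ft_force: [-1.0, -0.3, 0.0]
finger_gap: 85.5
grip_force: 0.0
time: 2.6
tool_pos: [605.7, 175.5, 404.3]
tcp_rot: [-180.0, 0.0, 62.7]
ft_force: [0.1, 0.8, -0.2]
finger_gap: 85.3
grip_force: 0.0
shift [ 0.05   0.    -0.007] turn [-0.     0.    -0.006]
t 2.6 J [11.505 12.206 80.026  0.002 87.801 38.85 ] F [ 0.075  0.797 -0.182] gap 85.29839368449827 0.0
```

View pics/a1.png

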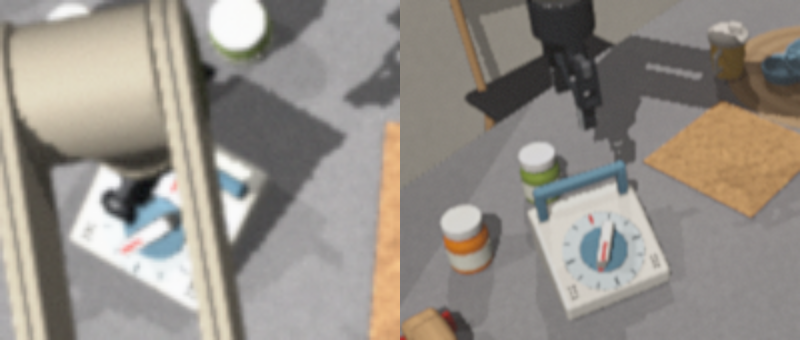

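The arm is over the handle with the fingers straddling it, and the jars are clear. Next I descend and grip.

```bash
python3 -m jog '.05 0 .3 0 0 0 -1;0 0 .3 0 0 0 -1;0 0 .3 0 0 0 -1;0 0 .2 0 0 0 -1;0 0 .13 0 0 0 -1' 40
python3 -m jog '0 0 0 0 0 0 .2;0 0 0 0 0 0 1;0 0 0 0 0 0 1;0 0 0 0 0 0 1;0 0 0 0 0 0 1' 30
python3 -m jog '0 0 0 0 0 0 1;0 0 0 0 0 0 1;0 0 0 0 0 0 1;0 0 0 0 0 0 1' 100
python3 go.py 608 180 281 180 0 63
```

```text
time: 3.32
tool_pos: [607.8, 180.0, 280.6]
tcp_rot: [-180.0, 0.0, 62.8]
ft_force: [-1.0, -0.1, 0.4]
finger_gap: 85.1
grip_force: 0.0
time: 3.95
tool_pos: [608.5, 180.0, 282.8]
tcp_rot: [179.9, -0.1, 62.9]
ft_force: [1.3, -0.6, 4.0]
finger_gap: 15.2
grip_force: 35.9
time: 4.45
tool_pos: [608.6, 180.0, 282.9]
tcp_rot: [179.9, -0.1, 62.9]
ft_force: [2.5, -1.3, 5.8]
finger_gap: 14.2
grip_force: 98.6
shift [-0.003 -0.006  0.019] turn [ 0.002 -0.001 -0.002]
t 4.45 J [11.851 17.484 86.755 -0.017 75.621 39.002] F [ 2.502 -1.285  5.801] gap 14.204066380221668 98.60810279846191
```

```bash
python3 -m jog '0 0 -.03 0 0 0 1;0 0 -.05 0 0 0 1;0 0 -.1 0 0 0 1;0 0 -.15 0 0 0 1;0 0 -.2 0 0 0 1'
python3 -m jog '0 0 -.2 0 0 0 1;0 0 -.15 0 0 0 1;0 0 -.08 0 0 0 1;0 0 0 0 0 0 1;0 0 0 0 0 0 1'
python3 - <<'E'
from bench import *
from h import *
for n in("side","top"):
    s=snapshot(n);np.savez(n+"2.npz",**s)
b=load("side2")["img"][130:300,110:310];a=load("top2")["img"][140:240,150:270]
cv2.imwrite("pics/a2.png",np.hstack([cv2.resize(a,(300,300)),cv2.resize(b,(500,425))[:300+0] if 0 else cv2.resize(b,(353,300))])[:,:,::-1])
E
python3 go.py 546.3 -61.8 381 180 0 176.84
```

```text
time: 5.08
tool_pos: [607.9, 180.0, 335.8]
tcp_rot: [-180.0, 0.0, 62.9]
ft_force: [0.1, 0.4, -5.6]
finger_gap: 14.2
grip_force: 97.7
time: 5.7
tool_pos: [607.8, 180.0, 376.7]
tcp_rot: [-179.9, 0.1, 62.9]
ft_force: [1.1, -0.4, -5.9]
finger_gap: 13.8
grip_force: 97.7
shift [-2.432  0.556 -0.043] turn [-0.002 -0.001 -1.9  ]
t 5.8 J [11.863 13.49  81.461  0.001 85.158 39.005] F [-0.224  0.241 -6.035] gap 14.257325717993165 97.69034743309021
```

View pics/a2.png

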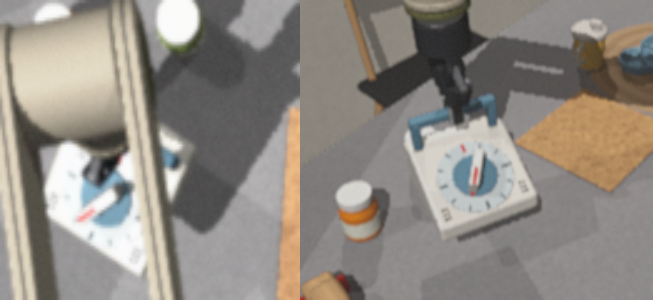

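The timer is lifted upright, gripped near the middle of the bar. Now I carry it across and turn it.

```bash
python3 -m jog '-.1 .02 0 0 0 0 1;-.2 .05 0 0 0 0 1;-.3 .07 0 0 0 0 1;-.3 .07 0 0 0 0 1;-.3 .07 0 0 0 0 1'
python3 -m jog '-.3 .07 0 0 0 0 1;-.3 .07 0 0 0 0 1;-.3 .07 0 0 0 0 1;-.2 .05 0 0 0 0 1;-.13 .02 0 0 0 0 1'
python3 -m jog '0 0 0 0 0 -.07 1;0 0 0 0 0 -.12 1;0 0 0 0 0 -.15 1;0 0 0 0 0 -.15 1;0 0 0 0 0 -.15 1'
python3 -m jog '0 0 0 0 0 -.15 1;0 0 0 0 0 -.15 1;0 0 0 0 0 -.15 1;0 0 0 0 0 -.15 1;0 0 0 0 0 -.15 1'
python3 -m jog '0 0 0 0 0 -.15 1;0 0 0 0 0 -.15 1;0 0 0 0 0 -.13 1;0 0 0 0 0 -.08 1;0 0 0 0 0 -.05 1'
python3 -m jog '0 0 0 0 0 0 1;0 0 0 0 0 0 1'
python3 go.py 546.3 -61.8 381 180 0 176.84
```

```text
time: 6.42
tool_pos: [577.4, 58.2, 377.7]
tcp_rot: [180.0, 0.0, 62.8]
ft_force: [0.0, -0.2, -5.9]
finger_gap: 13.9
grip_force: 97.7
time: 7.05
tool_pos: [546.5, -63.2, 377.8]
tcp_rot: [180.0, -0.0, 62.8]
ft_force: [-0.4, 0.6, -5.6]
finger_gap: 14.1
grip_force: 97.7
time: 7.68
tool_pos: [546.9, -61.5, 377.7]
tcp_rot: [180.0, -0.0, 101.6]
ft_force: [0.8, -0.3, -6.7]
finger_gap: 13.9
grip_force: 97.8
time: 8.3
tool_pos: [546.9, -61.5, 377.6]
tcp_rot: [180.0, -0.0, 146.6]
ft_force: [0.4, -0.9, -6.1]
finger_gap: 13.7
grip_force: 97.8
time: 8.93
tool_pos: [546.9, -61.5, 377.6]
tcp_rot: [180.0, -0.0, -180.0]
ft_force: [0.8, 0.7, -6.6]
finger_gap: 14.1
grip_force: 97.8
time: 9.18
tool_pos: [546.9, -61.6, 377.7]
tcp_rot: [180.0, -0.0, 179.8]
ft_force: [-1.2, -0.3, -5.5]
finger_gap: 13.9
grip_force: 97.8
shift [ 0.006 -0.002 -0.033] turn [ 0.    -0.     0.049]
t 9.175 J [ -11.772    0.604   95.293    0.013   84.113 -101.574] F [-1.17  -0.262 -5.485] gap 13.880766725728188 97.7695083618164
```

```bash
python3 -m jog '0 0 .1 0 0 .05 1;0 0 .2 0 0 0 1;0 0 .2 0 0 0 1;0 0 .15 0 0 0 1;0 0 .08 0 0 0 1'
python3 -m jog '0 0 0 0 0 0 1;0 0 0 0 0 0 1'
python3 - <<'E'
from bench import *
from h import *
for n in("side","top"):
    s=snapshot(n);np.savez(n+"3.npz",**s)
b=load("side3")["img"][130:290,170:350];a=load("top3")["img"][160:260,230:350]
cv2.imwrite("pics/a3.png",np.hstack([cv2.resize(a,(408,340)),cv2.resize(b,(382,340))])[:,:,::-1])
E
python3 go.py 546.3 -61.8 310 180 0 176.84
```

```text
time: 9.8
tool_pos: [546.5, -61.7, 302.8]
tcp_rot: [180.0, -0.1, 176.9]
ft_force: [-0.3, 0.1, -6.2]
finger_gap: 13.6
grip_force: 97.6
time: 10.05
tool_pos: [547.3, -61.8, 305.5]
tcp_rot: [-180.0, 0.1, 176.9]
ft_force: [-0.1, -0.3, -6.1]
finger_gap: 13.9
grip_force: 97.6
shift [ 0.011 -0.    -0.043] turn [-0.     0.002  0.   ]
t 10.15 J [-11.778   3.805  99.717   0.002  76.378 -98.638] F [ 0.072  0.124 -6.531] gap 13.999844495074962 97.63721108436584
```

View pics/a3.png

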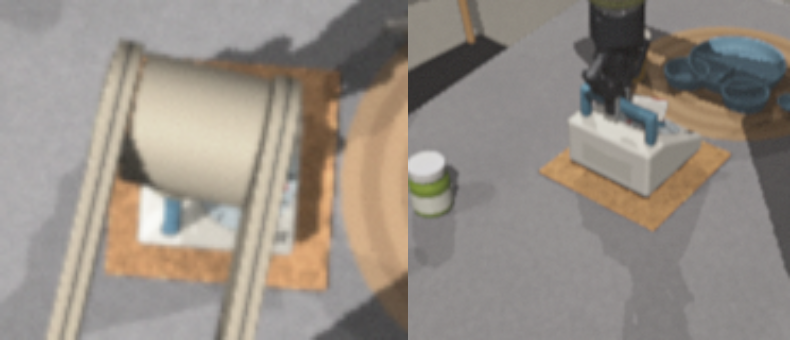

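The timer hangs over the mat with its dial towards the plate. In the top crop the near edge of the case runs from (140,245) to (295,252). I'll use that edge, refined, to check how far along the bar I gripped.

```bash
python3 - <<'E'
from h import *
np.set_printoptions(precision=1,suppress=True)
T,S=load("top3"),load("side3");mc=np.array([543.3,-113.7,0]);a=np.radians(86.84)
ex=np.array([np.cos(a),np.sin(a),0]);ey=np.array([-ex[1],ex[0],0])
loc=lambda P:(np.array([(P-mc)@ex,(P-mc)@ey,P[2]]))
for p,z in(((271.2,232.1),104),((316.8,234.1),52)): print(loc(onz(T,p,z)))
# side view: handle posts outer edges
h=hsv(S);H,Sa,V=[h[...,i].astype(int) for i in range(3)]
m=(H>90)&(H<118)&(Sa>70)&(V>50);k=np.zeros_like(m);k[160:200,245:290]=1
for st,c,l in blobs(m&k,5): print(st,c)
for y in(-60,60): # predicted post bottoms / bar ends
    for z in (23+81,148,148-8+16): print(y,z,proj(S,mc+52*ex+y*ey+np.array([0,0,z])))
for x,y,z in((75,75,23),(75,75,104),(75,-75,104),(75,-75,23)): print("corner",x,y,z,proj(S,mc+x*ex+y*ey+[0,0,z]),proj(T,mc+x*ex+y*ey+[0,0,z]))
E
```

```text
[ 77.2  80.4 104. ]
[-72.6  75.4  52. ]
[252 169   4  15  46] [253.3 176.5]
[270 176  20  22 139] [279.8 185.1]
-60 104 [253.5 182.8]
-60 148 [253.2 171.3]
-60 156 [253.1 169.2]
60 104 [284.4 196.6]
60 148 [284.9 184.8]
60 156 [285.  182.6]
corner 75 75 23 [283.4 222.6] [271.6 230.7]
corner 75 75 104 [284.2 202.2] [272.  230.4]
corner 75 -75 104 [245.3 184.5] [275.5 183.4]
corner 75 -75 23 [246.1 204.3] [274.9 186. ]
```

```bash
python3 -m jog '-.02 0 .04 0 0 0 1;0 0 .04 0 0 0 1;0 0 .03 0 0 0 1;0 0 .02 0 0 0 1;0 0 0 0 0 0 1'
python3 -m jog '0 0 .01 0 0 0 1;0 0 .01 0 0 0 1;0 0 0 0 0 0 1'
python3 -m jog '0 0 .01 0 0 0 1;0 0 .01 0 0 0 1;0 0 0 0 0 0 1'
```

```text
time: 10.78
tool_pos: [548.9, -61.9, 291.4]
tcp_rot: [180.0, -0.0, 176.9]
ft_force: [-0.6, -0.8, -5.8]
finger_gap: 14.2
grip_force: 97.8
time: 11.15
tool_pos: [548.9, -61.9, 289.6]
tcp_rot: [180.0, -0.0, 176.9]
ft_force: [0.5, -0.6, -6.1]
finger_gap: 14.0
grip_force: 97.8
time: 11.52
tool_pos: [549.1, -61.8, 287.9]
tcp_rot: [180.0, 0.0, 176.9]
ft_force: [-0.5, 1.8, -3.1]
finger_gap: 13.9
grip_force: 98.0
```

Contact is just starting at 287.9, as expected. I press down a touch, release and rise.

```bash
python3 -m jog '0 0 .005 0 0 0 1;0 0 .005 0 0 0 1;0 0 0 0 0 0 1;0 0 0 0 0 0 .9' 40
python3 -m jog '0 0 0 0 0 0 .3;0 0 0 0 0 0 -.2;0 0 0 0 0 0 -1;0 0 0 0 0 0 -1;0 0 0 0 0 0 -1'
python3 -m jog '0 0 -.2 0 0 0 -1;0 0 -.4 0 0 0 -1;0 0 -.5 0 0 0 -1;0 0 -.5 0 0 0 -1;0 0 -.4 0 0 0 -1'
python3 go.py
```

```text
time: 12.02
tool_pos: [549.1, -61.8, 287.9]
tcp_rot: [180.0, 0.0, 176.9]
ft_force: [-5.6, 2.4, 6.9]
finger_gap: 13.8
grip_force: 99.5
time: 12.65
tool_pos: [549.0, -61.9, 286.6]
tcp_rot: [-180.0, -0.0, 176.9]
ft_force: [-0.0, 0.3, 0.4]
finger_gap: 85.2
grip_force: 0.0
time: 13.28
tool_pos: [548.7, -61.8, 491.1]
tcp_rot: [-180.0, 0.2, 176.9]
ft_force: [0.9, 0.4, -0.0]
finger_gap: 85.7
grip_force: 0.0
t 13.275 J [-11.746  -1.208  85.328   0.002  95.662 -98.607] F [ 0.937  0.415 -0.04 ] gap 85.71481650591085 0.0
```

```bash
python3 -m jog '.2 -.5 0 0 0 0 -1;.2 -.55 0 0 0 0 -1;.2 -.55 0 0 0 0 -1;.2 -.55 0 0 0 0 -1;.2 -.55 0 0 0 0 -1'
python3 -m jog '.2 -.5 0 0 0 0 -1;.2 -.4 0 0 0 0 -1;0 0 0 0 0 0 -1'
python3 - <<'E'
from bench import *
from h import *
for n in("side","top"):
    s=snapshot(n);np.savez(n+"4.npz",**s)
b=load("side4")["img"][130:250,210:330];a=load("top4")["img"][160:260,245:345]
cv2.imwrite("pics/a4.png",np.hstack([cv2.resize(a,(400,400),interpolation=2),cv2.resize(b,(400,400),interpolation=2)])[:,:,::-1])
E
```

```text
time: 13.9
tool_pos: [433.1, -327.4, 488.7]
tcp_rot: [-179.9, 0.1, 176.9]
ft_force: [1.5, 0.0, -0.1]
finger_gap: 85.6
grip_force: 0.0
time: 14.28
tool_pos: [387.5, -415.9, 488.0]
tcp_rot: [-179.9, 0.0, 176.6]
ft_force: [-0.9, 0.6, -0.4]
finger_gap: 85.3
grip_force: 0.0
```

View pics/a4.png

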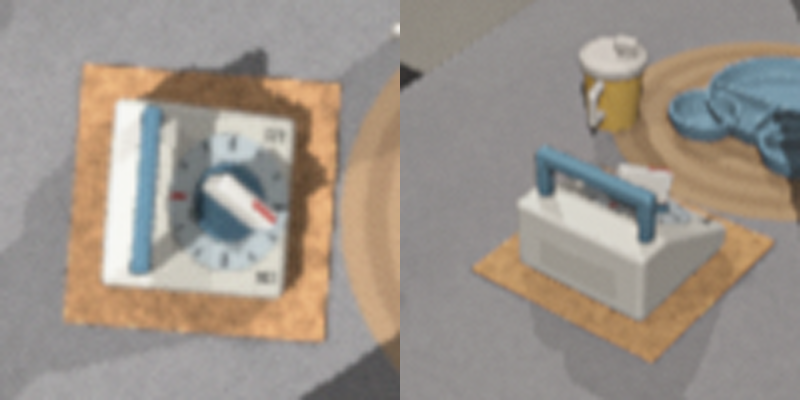

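The timer stands on the mat with its dial towards the plate and the cup undisturbed. In the top crop the case corners are (115,100), (297,118), (283,297) and (103,283). The mat corners are (80,63), (342,83), (325,342) and (63,322). The disc centre is at about (233,203), with the pointer to the lower right (270,215).

```bash
python3 - <<'E'
from h import *
np.set_printoptions(precision=1,suppress=True)
T=load("top4")
f=lambda c,z:onz(T,(245+(c[0]+.5)/4-.5,160+(c[1]+.5)/4-.5),z)
M=np.array([f(c,5) for c in((80,63),(342,83),(325,342),(63,322))]);mc=M.mean(0)
print("mat",mc,[np.linalg.norm(M[i]-M[i-1]) for i in range(4)])
d=(M[0]-M[1])+(M[3]-M[2]);ma=np.arctan2(d[1],d[0]);print("mat yaw",np.degrees(ma))
C=np.array([f((115,100),86),f((297,118),34),f((283,297),34),f((103,283),86)])
d=(C[0]-C[1])+(C[3]-C[2]);ta=np.arctan2(d[1],d[0])
e=(C[3]-C[0])+(C[2]-C[1]);print("timer",C.mean(0),"yaw",np.degrees(ta),"yaw from y", np.degrees(np.arctan2(-e[0],e[1])) ,[np.linalg.norm((C[i]-C[i-1])[:2]) for i in range(4)])
h0,h1=f((150,108),135),f((137,270),135);e=h1-h0;print("handle ends",h0,h1,np.linalg.norm(e),"yaw",np.degrees(np.arctan2(e[1],e[0]))-90)
ex=np.array([np.cos(ta),np.sin(ta),0]);ey=np.array([-ex[1],ex[0],0])
loc=lambda P,c:np.array([(P-c)@ex,(P-c)@ey])
print("timer in mat",loc(C.mean(0),mc),"handle in mat",loc((h0+h1)/2,mc))
# disc mask
h=hsv(T);H,Sa,V=[h[...,i].astype(int) for i in range(3)]
m=(H>90)&(H<118)&(Sa>70);k=np.zeros_like(m);k[190:230,288:320]=1
pts=np.argwhere(m&k)[:,::-1].astype(np.float32);hull=cv2.convexHull(pts);el=cv2.fitEllipse(hull);print("disc px",el,len(pts))
base=C.mean(0);base[2]=5
u=np.array([-np.sin(np.radians(25)),np.cos(np.radians(25))])
for s in range(-30,0,5):
    z=5+29+(s+75)*np.tan(np.radians(25)); P=base+s*ex+6*(u[0]*ex+u[1]*np.array([0,0,1]));P[2]+=z-5
    print(s,proj(T,P))
E
```

```text
mat [ 543.9 -113.5    5. ] [np.float64(219.83688232222002), np.float64(223.5330222932104), np.float64(219.65911576071537), np.float64(220.7513666637839)]
mat yaw 86.73063110845729
timer [ 542.8 -108.8   60. ] yaw 87.2211442289658 yaw from y 86.66442787671912 [np.float64(147.43662055917855), np.float64(152.96388696957618), np.float64(149.22972068517498), np.float64(149.78731891577374)]
handle ends [609.1 -63.3 135. ] [482.9 -55.2 135. ] 126.46006154189595 yaw 86.34891644274686
timer in mat [4.7 1.3] handle in mat [54.3  0.5]
disc px ((301.559326171875, 210.0818328857422), (15.667564392089844, 18.49994659423828), 10.071662902832031) 103
-30 [304.8 210.1]
-25 [303.4 210. ]
-20 [301.9 209.8]
-15 [300.4 209.7]
-10 [298.9 209.5]
-5 [297.4 209.4]
```

The timer is within 2–4 mm of the mat's centre and under 1° off square, so I leave it. The bar edges confirm the pointer is at 210° (35 min), so the dial needs −90°. Next I work out the dial grasp pose.

```bash
cat > dial.py <<'E'
import numpy as np
from scipy.spatial.transform import Rotation as R
a=np.radians(86.8);ex=np.array([np.cos(a),np.sin(a),0]);ey=np.array([-ex[1],ex[0],0]);z=np.array([0,0,1.])
c,s=np.cos(np.radians(25)),np.sin(np.radians(25));zd=-s*ex+c*z;e1=c*ex+s*z
G=np.array([542.5,-146,86.4])+2*zd
def pose(th,back=0):
    t=np.radians(th);p=np.cos(t)*e1-np.sin(t)*ey
    X=-p;Z=-zd;Y=np.cross(Z,X);r=R.from_matrix(np.c_[X,Y,Z]).as_euler("xyz",degrees=True)
    return np.r_[G+(155+back)*zd,r]
if __name__=="__main__":
    for th,b in((210,100),(210,0),(120,0),(120,100)): print(th,b,*np.round(pose(th,b),1))
E
python3 dial.py; python3 go.py $(python3 dial.py|head -1|cut -d' ' -f3-)
```

```text
210 100 536.4 -254.4 319.3 -166.9 -21.5 54.3
210 0 538.8 -212.2 228.7 -166.9 -21.5 54.3
120 0 538.8 -212.2 228.7 158.0 -12.2 149.2
120 100 536.4 -254.4 319.3 158.0 -12.2 149.2
shift [-1.379  1.674  1.686] turn [-0.251  0.436  1.963]
t 14.375 J [ -51.929    1.358   83.095    0.022   95.491 -138.716] F [-0.399  0.706  0.115] gap 85.39882055133648 0.0
```

```bash
for i in 1; do
python3 -m jog '0 0 0 -.021 .036 .163 -1;0 0 0 -.021 .036 .163 -1;0 0 0 -.021 .036 .163 -1;0 0 0 -.021 .036 .163 -1;0 0 0 -.021 .036 .163 -1'
python3 -m jog '0 0 0 -.021 .036 .163 -1;0 0 0 -.021 .036 .163 -1;0 0 0 -.021 .036 .163 -1;0 0 0 -.021 .036 .163 -1;0 0 0 -.021 .036 .163 -1'
python3 -m jog '0 0 0 -.021 .036 .163 -1;0 0 0 -.021 .036 .163 -1;0 0 0 0 0 0 -1;0 0 0 0 0 0 -1'
done; python3 go.py $(python3 dial.py|head -1|cut -d' ' -f3-)
```

```text
time: 15.0
tool_pos: [390.5, -412.2, 487.7]
tcp_rot: [178.8, -12.1, 127.7]
ft_force: [-0.4, 0.4, -0.2]
finger_gap: 85.4
grip_force: 0.0
time: 15.62
tool_pos: [390.5, -412.3, 487.6]
tcp_rot: [-172.3, -20.7, 76.1]
ft_force: [0.2, 0.1, 0.9]
finger_gap: 85.6
grip_force: 0.0
time: 16.12
tool_pos: [389.9, -412.9, 487.2]
tcp_rot: [-167.2, -21.5, 55.2]
ft_force: [-0.2, 0.2, 0.1]
finger_gap: 85.5
grip_force: 0.0
shift [1.374 0.809 2.222] turn [-0.     0.003  0.013]
t 16.125 J [-56.673  10.552  75.161  15.828 113.914 -20.33 ] F [-0.161  0.173  0.144] gap 85.50008969791902 0.0
```

```bash

python3 -m jog '.23 .13 .37 0 0 .013 -1;.23 .13 .37 0 0 0 -1;.23 .14 .37 0 0 0 -1;.23 .14 .37 0 0 0 -1;.23 .14 .37 0 0 0 -1'
python3 -m jog '.22 .13 .37 0 0 0 -1;0 0 0 0 0 0 -1;0 0 0 0 0 0 -1'
python3 go.py $(python3 dial.py|sed -n 2p|cut -d' ' -f3-)
python3 - <<'E'
from bench import *
from h import *
for n in("side","top"):
    s=snapshot(n);np.savez(n+"5.npz",**s)
b=load("side5")["img"][100:250,190:340];a=load("top5")["img"][140:270,240:370]
cv2.imwrite("pics/a5.png",np.hstack([cv2.resize(a,(400,400),interpolation=2),cv2.resize(b,(400,400),interpolation=2)])[:,:,::-1])
E
```

```text
time: 16.75
tool_pos: [514.4, -281.8, 345.9]
tcp_rot: [-166.9, -21.3, 54.3]
ft_force: [-0.7, -0.2, -0.6]
finger_gap: 85.6
grip_force: 0.0
time: 17.12
tool_pos: [537.3, -257.6, 318.8]
tcp_rot: [-166.9, -21.3, 54.2]
ft_force: [-0.4, -0.6, 0.0]
finger_gap: 85.4
grip_force: 0.0
shift [ 0.024 -0.025  1.008] turn [ 0.     0.003 -0.002]
t 17.125 J [-37.037  16.073  86.474  20.441  91.833  -5.645] F [-0.38  -0.647  0.001] gap 85.39048017500576 0.0
```

View pics/a5.png

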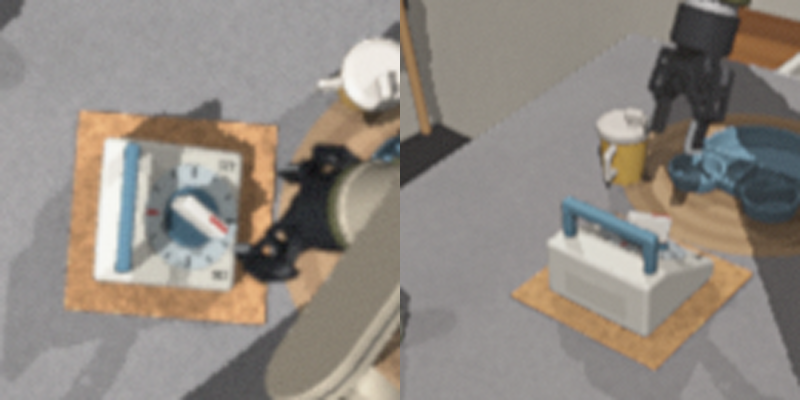

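The gripper is lined up: the finger line in the top crop, (265,260) to (330,160), is square to the bar at (200,215). I advance along the dial axis.

```bash

python3 -m jog '.024 -.025 .3 0 0 0 -1;0 0 .3 0 0 0 -1;0 0 .2 0 0 0 -1;0 0 .12 0 0 0 -1;0 0 .08 0 0 0 -1'
python3 -m jog '0 0 0 0 0 0 -1;0 0 0 0 0 0 .2;0 0 0 0 0 0 .5' 20
python3 go.py $(python3 dial.py|sed -n 2p|cut -d' ' -f3-)
```

```text
time: 17.85
tool_pos: [538.9, -212.7, 228.9]
tcp_rot: [-166.9, -21.3, 54.0]
ft_force: [0.6, 0.3, -0.7]
finger_gap: 85.2
grip_force: 0.0
time: 18.23
tool_pos: [539.1, -212.9, 229.5]
tcp_rot: [-166.9, -21.3, 54.0]
ft_force: [-0.2, -0.1, -0.1]
finger_gap: 51.8
grip_force: 0.0
shift [ 0.    -0.004  0.01 ] turn [ 0.001  0.002 -0.005]
t 18.225 J [-33.574  18.576  93.467  21.55   81.718  -5.826] F [-0.166 -0.098 -0.054] gap 51.78140279644606 0.0
```

```bash

python3 -m jog '0 0 0 0 0 0 .4;0 0 0 0 0 0 .5;0 0 0 0 0 0 .55' 20
python3 -m jog '0 0 0 0 0 0 .65;0 0 0 0 0 0 .75;0 0 0 0 0 0 .9;0 0 0 0 0 0 1;0 0 0 0 0 0 1' 30
python3 go.py
```

```text
time: 18.6
tool_pos: [538.8, -212.5, 228.8]
tcp_rot: [-166.8, -21.3, 54.0]
ft_force: [-0.2, -1.2, -0.2]
finger_gap: 19.4
grip_force: 0.0
time: 19.23
tool_pos: [538.2, -212.2, 229.2]
tcp_rot: [-166.7, -21.3, 54.0]
ft_force: [-6.7, 1.8, 7.7]
finger_gap: 13.1
grip_force: 32.1
t 19.225 J [-33.562  18.567  93.54   21.537  81.875  -5.825] F [-6.691  1.773  7.68 ] gap 13.055575020459914 32.14647978544235
```

```bash

python3 -m jog '0 0 -.01 0 0 -.1 1;0 0 0 0 0 -.1 1;0 0 0 0 0 -.1 1;0 0 0 0 0 -.1 1;0 0 0 0 0 -.1 1' 40
python3 go.py $(python3 dial.py|sed -n 3p|cut -d' ' -f3-)
```

```text
time: 19.85
tool_pos: [538.7, -212.9, 229.3]
tcp_rot: [-179.9, -24.9, 86.7]
ft_force: [2.0, -0.3, -3.3]
finger_gap: 13.3
grip_force: 40.4
shift [0.003 0.    0.008] turn [-0.001  0.001 -1.002]
t 19.85 J [-33.588  18.588  93.482  21.532  81.769 -36.019] F [ 2.028 -0.252 -3.308] gap 13.337532870567859 40.38343369960785
```

```bash

python3 -m jog '0 0 .003 0 0 -.1 1;0 0 0 0 0 -.1 1;0 0 0 0 0 -.1 1;0 0 0 0 0 -.1 1;0 0 0 0 0 -.1 1'
python3 -m jog '0 0 0 0 0 -.1 1;0 0 0 0 0 -.1 1;0 0 0 0 0 -.1 1;0 0 0 0 0 -.1 1;0 0 0 0 0 -.1 1'
python3 -m jog '0 0 0 0 0 0 1;0 0 0 0 0 0 1'
python3 go.py $(python3 dial.py|sed -n 3p|cut -d' ' -f3-)
```

```text
time: 20.48
tool_pos: [539.0, -212.7, 229.4]
tcp_rot: [166.9, -21.4, 119.2]
ft_force: [2.5, -0.0, -0.7]
finger_gap: 12.8
grip_force: 40.5
time: 21.1
tool_pos: [539.3, -212.4, 229.7]
tcp_rot: [158.0, -12.2, 149.1]
ft_force: [3.2, 2.5, -0.2]
finger_gap: 13.3
grip_force: 40.6
time: 21.35
tool_pos: [539.1, -212.6, 229.8]
tcp_rot: [158.1, -12.3, 148.8]
ft_force: [3.5, 3.3, 1.0]
finger_gap: 13.1
grip_force: 40.7
shift [ 0.002 -0.003  0.011] turn [-0.001  0.001 -0.007]
t 21.35 J [-33.561  18.568  93.463  21.593  81.771 -95.69 ] F [3.457 3.332 1.037] gap 13.079398192901872 40.6682950258255
```

```bash

python3 -m jog '0 0 0 0 0 0 .5;0 0 0 0 0 0 0;0 0 0 0 0 0 -1;0 0 0 0 0 0 -1;0 0 0 0 0 0 -1' 
python3 -m jog '0 0 -.1 0 0 0 -1;0 0 -.4 0 0 0 -1;0 0 -.5 0 0 0 -1;0 0 -.5 0 0 0 -1;0 0 -.5 0 0 0 -1'
python3 -m jog '.3 0 -.4 0 0 0 -1;.4 0 -.3 0 0 0 -1;.4 0 0 0 0 0 -1;.3 0 0 0 0 0 -1;0 0 0 0 0 0 -1'
python3 - <<'E'
from bench import *
from h import *
for n in("side","top"):
    s=snapshot(n);np.savez(n+"6.npz",**s)
b=load("side6")["img"][100:250,190:340];a=load("top6")["img"][160:260,245:345]
cv2.imwrite("pics/a6.png",np.hstack([cv2.resize(a,(400,400),interpolation=2),cv2.resize(b,(400,400),interpolation=2)])[:,:,::-1])
E
```

```text
time: 21.98
tool_pos: [538.7, -212.8, 229.4]
tcp_rot: [158.1, -12.3, 148.9]
ft_force: [0.3, 0.2, -0.0]
finger_gap: 85.4
grip_force: 0.0
time: 22.6
tool_pos: [533.8, -297.7, 413.2]
tcp_rot: [158.2, -12.2, 148.9]
ft_force: [-0.2, 0.0, 0.6]
finger_gap: 85.1
grip_force: 0.0
time: 23.22
tool_pos: [414.2, -255.1, 506.2]
tcp_rot: [158.2, -12.1, 148.8]
ft_force: [-0.3, -0.1, -0.8]
finger_gap: 85.3
grip_force: 0.0
```

View pics/a6.png

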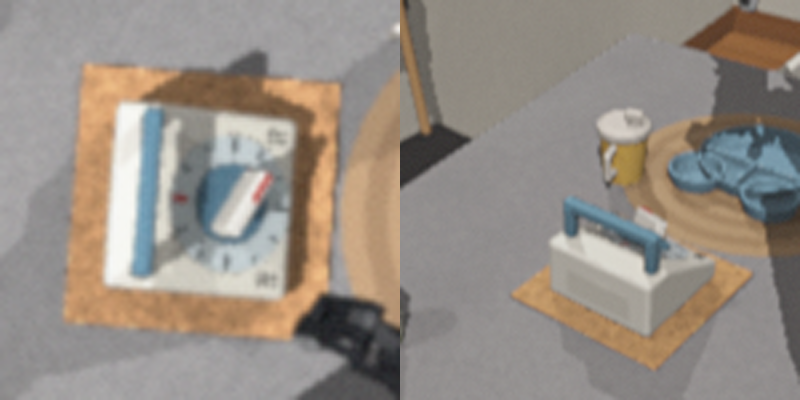

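The picture shows the pointer at the upper right, about 117–120° clockwise from nought, which is the fourth click (20 min). The timer is still square and central on the mat, the cup is in place and the gripper is clear.

```bash
python3 -c "
from bench import *
print(hand_in())"
```

```text
the job is handed in; nothing more can be done
None
```

The timer stands on the cork mat, about 2–5 mm off centre and under 1° off square by the camera, with its dial facing the plate and turned to 20 minutes; the job was handed in at about 23 s and no verdict was shown.

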